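# Gather control knobs in the tote's pick-out corner

### The arm

A 7-joint arm with a two-finger parallel gripper is mounted at the origin on the work surface. World frame = base frame: x ahead of the robot, y to its left, z up, the work surface at z = 0. Lengths are in m, angles in rad, forces in N, time in s.
With the tool pointing down it reaches from about 0.4 to 0.9 m from the base axis. Payload 5.5 kg.
Tool frame: the origin (TCP) lies midway between the tips of the shut fingers; the grasp point (between the pads) lies 19 mm behind it (manip.grip_depth is the distance from the TCP to the grasp point, in m); z points along the fingers, y is the line along which they close (so a half turn about z gives the same grasp; the last joint's range is limited). The gripper opens to 92 mm and grips with 3 to 60 N. Pads are 19 mm wide; open, the fingers measure 130 mm over their backs; the gripper's body (75 mm by 190 mm) begins 47 mm behind the grasp point.
Start: joints at [-0.922, 0.501, -0.427, 1.55, 0.221, 1.138, -0.21], TCP at [0.245, 0.602, 0.227] pointing down, gripper open.
Joint ranges: [-2.88, 2.88], [-0.31, 2.03], [-1.54, 1.56], [0.2, 2.42], [-1.41, 4.55], [0.19, 2.02], [-2.57, 2.57]. Speed limits (rad/s): [2.57, 2.57, 3.14, 3.14, 3.14, 3.14, 3.14].

### API

Orientations are given as a unit quaternion [x, y, z, w].
In Python, from bench import manip, effector, viewer gives the robot as it stands. Calls block until the motion is done:
- manip.move_pose(position, orientation): joint-space move of the TCP to a pose.
- manip.servo_line(position, ori=None, vel=0.15): straight line of the TCP; ori=None keeps the orientation; vel is the mean speed in m/s.
- manip.movej(angles): joint-space move.
- effector.open_jaws() and effector.close(f_grip=None): open the fingers fully, or close them until they stop; f_grip is the grip in N (None keeps the last).
- manip.sleep(seconds).
- manip.solve_ik(position, orientation): joint angles nearest the present ones, or None.
- viewer.get_image(name): name is "scene" or "top" or "wrist"; returns the picture (400x640x3 uint8, red, green, blue); there is no depth.
- viewer.get_calibration(name): a dict with "vfov" (degrees; the focal length in pixels is half the picture's height over the tangent of half this angle, whatever the lens; pixels are square), "cx", "cy" (the principal point, pixels), "eye" and "attitude" of the camera in the world. Camera axes: x right, y down, z forward; pixel columns grow to the right and rows downward; lengths in m; the calibration is good to about 2 mm. A picture is of the moment at which its call begins: read the wrist's pose just before it. get_calibration takes no time and is no camera call; for the wrist camera it gives the pose at the moment of the call.
A pose or a line that the arm cannot do raises manip.PlanningError and nothing moves.
- manip.hand_in(): hands the job in; it is judged then, once.
Readings, each from a call of its own:
- manip.current_clock(): time.
- manip.current_q(): joint angles.
- manip.current_joint_velocities(): joint speeds.
- manip.current_tau(): joint torques, N m.
- manip.current_tool_pos(): TCP position.
- manip.current_tcp_rot(): TCP orientation.
- manip.current_force(): force on the tool from outside, world axes, zero at the start.
- manip.current_wrist_torque(): the same for the moment, N m.
- manip.current_finger_gap(): finger opening in m.
- manip.current_gripper_force(): force on a finger pad.
Only numpy, scipy, OpenCV 4.12 (cv2) and the standard library are available. Lean on these libraries where they do the work, as an engineer would, in place of code of your own. Each camera call takes 0.05 s, during which the arm holds its last target. There are 200 camera calls.

### The job

Pick up the stray control knob from the cork mat and put it in the parts tote with the others. Then take the tote by its carrying bar, lift it so that even its lowest corner is about 10 cm clear of the bench, and tip it about 30 degrees towards the corner with the lowered walls and lip, so that all five knobs slide together into that corner without spilling. Finish while still holding the tote up, tilted and still; leave everything else where it is.

Things in the scene. Friction and masses are not known exactly. Their poses are not given: they have to be found in the camera images.
- tote: white plastic open parts tote, any yaw, 240 (its x) by 160 mm (its y), walls 50 mm high, walls and floor 5 mm thick, 0.3 to 0.55 kg; origin centre of underside, z up. At its +x +y corner (the pick-out corner) the walls drop to 30 mm over 60 mm each way and a small lip sticks out about 25 mm. Slick: knobs slide from about 10 degrees of slope, and along the walls into the corner at 30
- tote_bar (a point): middle of the tote's carrying bar, 100 mm above the tote's underside: bar along the tote's y, 20 mm wide along the tote's x, 18 mm tall, 170 mm long, on an upright at each end (the uprights stand outside the walls and reach 26 mm along x); free space below it. Axes as the tote's
- tote_corner (a point): inner bottom point of the pick-out corner of the tote, at (115, 75, 5) mm in its frame
- tote_corner_under (a point): outer bottom point of the same corner, at (120, 80, 0) mm in the tote's frame
- mat: cork mat fixed to the bench, 160 mm (its x) by 240 mm (its y), 4 mm thick; origin centre of its underside; the stray knob stands on it
- stray: the stray knob, the only one outside the tote, upright on the cork mat: dark metal control knob, plain upright cylinder 19 mm in diameter and 18 mm tall, 22 g, all five alike; its origin is its centre, 9 mm above its underside
- knob1: knob loose in the tote: dark metal control knob, plain upright cylinder 19 mm in diameter and 18 mm tall, 22 g, all five alike; its origin is its centre, 9 mm above its underside
- knob2: knob loose in the tote: dark metal control knob, plain upright cylinder 19 mm in diameter and 18 mm tall, 22 g, all five alike; its origin is its centre, 9 mm above its underside
- knob3: knob loose in the tote: dark metal control knob, plain upright cylinder 19 mm in diameter and 18 mm tall, 22 g, all five alike; its origin is its centre, 9 mm above its underside
- knob4: knob loose in the tote: dark metal control knob, plain upright cylinder 19 mm in diameter and 18 mm tall, 22 g, all five alike; its origin is its centre, 9 mm above its underside
- marker: bystander: grey and black marker pen, 125 mm long, 14 mm thick, lying along its x on the cork mat, beyond the stray knob
- tin: bystander: aluminium wax tin 50 mm in diameter, 24 mm tall; origin centre of underside
- bridge: bystander: brass guitar bridge 45 by 85 mm, 13 mm tall; origin centre of underside
- calculator: bystander: black calculator 150 by 45 mm, 22 mm tall; origin centre of underside
- sanding_block: bystander: cork sanding block 110 by 60 mm, 35 mm tall; origin centre of underside
- slat: bystander: thin wooden slat 60 by 200 mm, 8 mm tall; origin centre of underside
- screwdriver: bystander: screwdriver lying along its x on the bench, about 200 mm long
- equipment: all fixed equipment along the edges of the bench: flat guitar body blank 22 mm thick and two bottles 170 mm tall on the right, grey vice 100 mm tall at the middle of the far edge, pale clear case 45 mm tall and green crate 150 mm tall on the left, all at least 0.45 m to the side or 0.78 m ahead of the robot; its origin, mid-bench, marks nothing

How it is judged:
On the way, in this order (a step that is already met when the one before it is completed fails the run):
1. the stray knob has been let go inside the tote, which still stands level on the bench (x of stray in the frame of tote between -0.115 and 0.115 m and y of stray in the frame of tote between -0.075 and 0.075 m and z of stray in the frame of tote between 0.005 and 0.05 m and contact force between stray and the fingers below 0.05 N and angle between tote's own z axis and vertical below 0.1 rad and height (world z) of tote below 0.015 m), for 0.2 s.
2. the tote has been lifted off the bench (height (world z) of tote above 0.05 m and contact force between tote and the fingers above 2 N), for 0.2 s.
At the end, for the whole second after the job is handed in: The gripper holds the tote in the air, touching nothing else: pick-out corner at least 60 mm above the bench, tote leaning 20 to 51 degrees, both walls falling at least 7 degrees to that corner; all five knob centres in the tote within 80 mm of its inner bottom point; all at rest (distance between each of knob1, knob2, knob3, knob4, stray and tote_corner below 0.08 m and z of each of knob1, knob2, knob3, knob4, stray in the frame of tote above 0.004 m and angle between tote's own z axis and vertical between 0.35 and 0.9 rad and angle between tote's own x axis and vertical above 1.6908 rad and angle between tote's own y axis and vertical above 1.6908 rad and height (world z) of tote_corner_under above 0.06 m and contact force between tote and the fingers above 2 N and contact force between tote and marker below 0.3 N and contact force between tote and tin below 0.3 N and contact force between tote and bridge below 0.3 N and contact force between tote and calculator below 0.3 N and contact force between tote and sanding_block below 0.3 N and contact force between tote and slat below 0.3 N and contact force between tote and screwdriver below 0.3 N and contact force between tote and mat below 0.3 N and contact force between tote and equipment below 0.3 N and linear speed of tote below 0.03 m/s and angular speed of tote below 0.15 rad/s and linear speed of each of knob1, knob2, knob3, knob4, stray below 0.04 m/s); the arm keeps its last pose, push and grip.
It fails at once if a bystander was moved more than 20 mm (distance of any of marker, tin, bridge, calculator, sanding_block, slat, screwdriver from where it was at the start of the episode above 0.02 m).
It fails at once if a knob fell on the bench (height (world z) of any of knob1, knob2, knob3, knob4, stray below 0.0105 m).
It also fails if it takes over 51 s, if anything falls off the work surface, if the arm or the gripper's body presses on something with over 40 N, if the wrist force passes 120 N, or if a joint passes its speed limit or range.

## Working session

There is one attempt and no reset: what is moved stays moved. The work goes in short steps, each a Python script; the robot and the scene stay as the last script left them, time stands still between calls to the robot, and variables do not carry over. Pictures are saved under pics/ and viewed, at most 10 in all, crops included, and the job is handed in when it is done.

```bash
ls; mkdir -p pics
python3 - <<'E'
from bench import manip, effector, viewer
import cv2
for n in ("top","scene"):
    im=viewer.get_image(n); cv2.imwrite(f"pics/{n}0.png",im[:,:,::-1]); print(n,viewer.get_calibration(n))
print(viewer.get_calibration("wrist"), manip.current_tcp_rot(), manip.current_clock(), manip.grip_depth)
E
```

```text
pics
top {'vfov': 47.196098785201485, 'cx': 318.8446965914548, 'cy': 201.92558149910903, 'eye': array([0.38619226, 0.0133758 , 1.30404185]), 'attitude': array([ 0.7121926 , -0.69756942,  0.06200406, -0.04831246])}
scene {'vfov': 51.451972320718035, 'cx': 321.2009787327491, 'cy': 199.3305533971134, 'eye': array([ 1.48430836, -0.01705383,  1.2119383 ]), 'attitude': array([ 0.66513806,  0.66712932, -0.23566407, -0.23873055])}
{'vfov': 60.872067969633314, 'cx': 319.2174296155592, 'cy': 198.10077645295348, 'eye': array([0.17478766, 0.62890668, 0.38319354]), 'attitude': array([0.82133859, 0.55371879, 0.07593306, 0.1141604 ])} [ 1.91673446e-01  9.81458361e-01 -8.60067410e-04 -1.91783594e-04] 0.1 0.0188
```

View pics/top0.png

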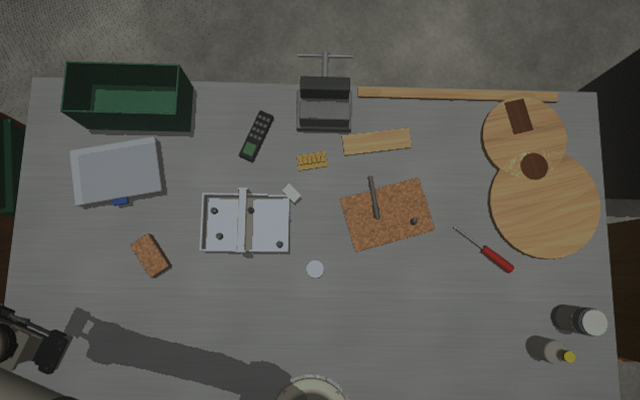

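View pics/scene0.png

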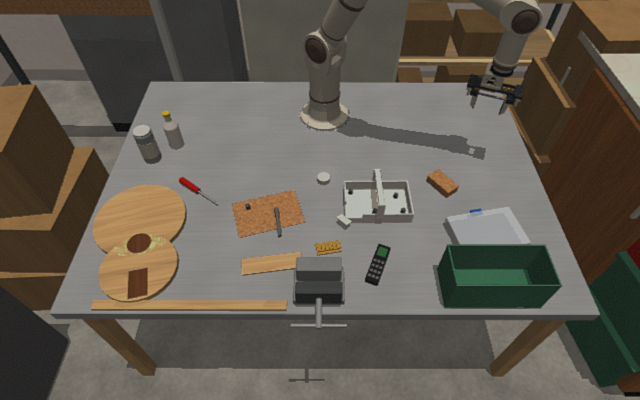

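The top view shows the tote at cols 202–290, rows 193–253, with its lip at (291,193). The stray is at (414,222), the marker at (374,197) and the tin at (315,269). The scene view agrees. I'll enlarge both work areas.

```bash
cat > h.py <<'E'
from bench import manip, effector, viewer
import numpy as np, cv2
from scipy.spatial.transform import Rotation as R
def px2w(name,u,v,z,cal=None):
    c=cal or viewer.get_calibration(name); f=200/np.tan(np.radians(c["vfov"])/2)
    d=R.from_quat(c["attitude"]).apply([(u-c["cx"])/f,(v-c["cy"])/f,1]); e=np.array(c["eye"])
    return e+d*(z-e[2])/d[2]
def w2px(name,p,cal=None):
    c=cal or viewer.get_calibration(name); f=200/np.tan(np.radians(c["vfov"])/2)
    q=R.from_quat(c["attitude"]).inv().apply(np.array(p)-c["eye"])
    return q[...,:2]/q[...,2:]*f+[c["cx"],c["cy"]]
def crop(im,u0,v0,u1,v1,s,fn):
    cv2.imwrite(fn,cv2.resize(im[v0:v1,u0:u1,::-1],None,fx=s,fy=s,interpolation=cv2.INTER_CUBIC))
E
python3 - <<'E'
from h import *
for p in [(202,193),(290,193),(290,253),(202,253)]: print(px2w("top",*p,.05))
print(px2w("top",414,222,.022),px2w("top",374,197,.01),px2w("top",315,269,.024))
im=cv2.imread("pics/top0.png")[:,:,::-1]
crop(im,195,180,305,262,7,"pics/c1.png"); crop(im,335,170,440,255,6,"pics/c2.png")
E
```

```text
[0.60166798 0.31468643 0.05      ]
[0.60721738 0.07153018 0.05      ]
[0.44144791 0.06674025 0.05      ]
[0.43666994 0.30501652 0.05      ]
[ 0.5368958  -0.27980198  0.022     ] [ 0.60810105 -0.16804224  0.01      ] [ 0.39995721 -0.00250276  0.024     ]
```

View pics/c1.png

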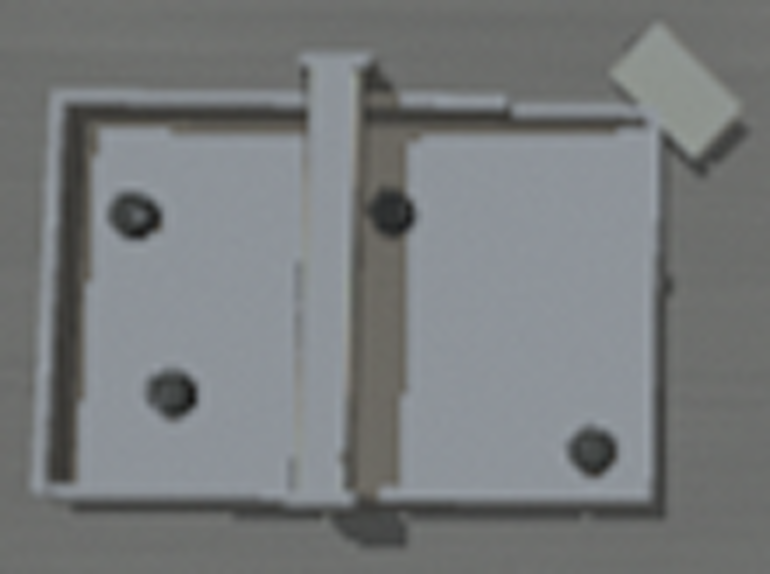

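View pics/c2.png

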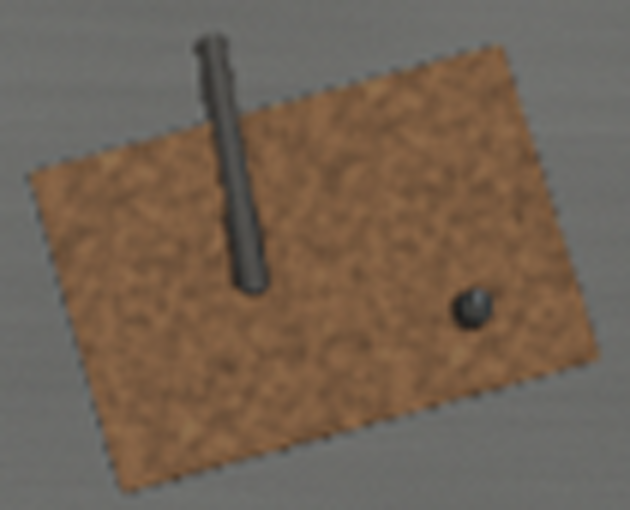

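Tote crop: bar runs from (338,57) to (320,503). Outer wall corners are at (52,90), (35,495) and (662,500). Knobs are at (135,215), (172,393), (392,212) and (592,450). Mat crop: stray at (473,308), nearest marker end at (252,285). Next I'll fit the tote pose and check reach.

```bash
cat >> h.py <<'E'
def toteT(p,P): return R.from_euler('z',p[2]).apply(np.array(P))+[p[0],p[1],0]
def down(yaw): # tool z down, tool y along world heading yaw
    y=np.array([np.cos(yaw),np.sin(yaw),0]); z=np.array([0,0,-1.]); return R.from_matrix(np.c_[np.cross(y,z),y,z])
def fit(name,P,uv,cal=None,p0=(.52,.19,-1.55)):
    from scipy.optimize import least_squares
    r=least_squares(lambda p:(w2px(name,toteT(p,P),cal)-uv).ravel(),p0); return r.x,r.fun.reshape(-1,2).round(1).tolist()
E
python3 - <<'E'
from h import *
P=np.array([[-120,80,50],[-120,-80,50],[120,-80,50],[0,85,109],[0,-85,109]])/1000
uv=np.array([[52,90],[35,495],[662,500],[338,57],[320,503]])/7+[194.9,179.9]
p,res=fit("top",P,uv); print(p,res)
for k in [(135,215),(172,393),(392,212),(592,450)]:
    w=px2w("top",195+k[0]/7,180+k[1]/7,.019); print("knob",w,R.from_euler('z',-p[2]).apply(w-[p[0],p[1],0]))
print("stray",px2w("top",335+473/6,170+308/6,.017),"marker end",px2w("top",377,217.5,.01))
c=[px2w("top",335+a/6,170+b/6,.004) for a,b in [(30,175),(502,45),(597,355),(125,490)]]
print("mat",np.mean(c,0),[np.linalg.norm(c[i]-c[i-1]) for i in range(4)])
q=manip.current_q()
s=[.537,-.28]
for yaw in (0,np.pi,.5,-.5,2.6,-2.6): print("s",yaw,manip.solve_ik([*s,.15],down(yaw).as_quat()))
# bar grasp orientation & tilt
ax=toteT([0,0,p[2]],[-1,1,0])/2**.5  # rotate so z leans to (+x,+y)
for f in (0,np.pi):
    for pos in ([p[0],p[1],.22],[.45,.2,.25],[.45,.1,.25],[.55,.1,.25],[.6,.1,.25],[.55,.25,.25],[.5,0,.25]):
        o=R.from_rotvec(ax*.52)*down(p[2]+f)
        print(f,pos,o.apply([0,0,-1]).round(2),manip.solve_ik(pos,o.as_quat()),manip.solve_ik(pos,down(p[2]+f).as_quat()) is not None)
E
```

```text
[ 0.52396416  0.19188087 -1.55619892] [[0.3, 0.1], [0.1, 0.3], [-0.9, 0.1], [-0.1, -0.6], [0.5, 0.2]]
knob [0.55711543 0.28471012 0.019     ] [-0.09233546  0.03450276  0.019     ]
knob [0.48574568 0.26609596 0.019     ] [-0.07476505 -0.0371311   0.019     ]
knob [0.56060619 0.18155896 0.019     ] [0.01085567 0.03648746 0.019     ]
knob [0.46646173 0.09788229 0.019     ] [ 0.09314921 -0.05886839  0.019     ]
stray [ 0.53937775 -0.28049534  0.017     ] marker end [ 0.54894882 -0.17664725  0.01      ]
mat [ 0.56021743 -0.20749371  0.004     ] [np.float64(0.15672529912352146), np.float64(0.23883390227695037), np.float64(0.15618341922446616), np.float64(0.23547470768510645)]
s 0 [ 0.10809818  0.50118939  0.43464828  1.75870321 -0.25374137  0.9373184
  0.64708453]
s 3.141592653589793 [-0.40101189  0.94942889  1.35257987  1.77392052 -0.97803884  1.27673534
 -1.92938907]
s 0.5 [ 0.13011556  0.49665683  0.40469589  1.75792728 -0.23536289  0.93487872
  1.13175152]
s -0.5 [ 0.04267636  0.51739507  0.52491391  1.76096694 -0.31047909  0.94641625
  0.19438166]
s 2.6 [-0.40101189  0.94942889  1.352
[... 1507 characters left out ...]
 [ 0.36 -0.35  0.87] [ 0.10703607  0.37328448 -0.13658254  1.76393227 -0.32020035  1.3930921
  1.67489823] True
3.141592653589793 [0.55, 0.1, 0.25] [ 0.36 -0.35  0.87] [ 0.17839932  0.55574835 -0.26196173  1.49454949 -0.24376854  1.46800606
  1.58477485] True
3.141592653589793 [0.6, 0.1, 0.25] [ 0.36 -0.35  0.87] [ 0.18528878  0.65040885 -0.29939546  1.34384818 -0.20630367  1.52129055
  1.54494212] True
3.141592653589793 [0.55, 0.25, 0.25] [ 0.36 -0.35  0.87] [ 0.08588731  0.6032285  -0.45975104  1.45807043 -0.20915212  1.37979125
  1.31816311] True
3.141592653589793 [0.5, 0, 0.25] [ 0.36 -0.35  0.87] [ 0.11806912  0.47468937  0.05112344  1.60927729 -0.30930408  1.50405823
  1.84531638] True
```

The fit residuals are under 1 px, the mat sizes match and all poses are reachable. Moving over the stray for a wrist check.

Run:
```python
from h import *
manip.move_pose([.539,-.28,.20],down(.0146).as_quat())
c=viewer.get_calibration("wrist"); im=viewer.get_image("wrist")
cv2.imwrite("pics/w1.png",im[:,:,::-1]); import pickle; pickle.dump(c,open("w1.pkl","wb"))
print(w2px("wrist",[.539,-.28,.022],c), manip.current_clock())
```

```text
[320.51573146 178.2193159 ] 3.4
```

View pics/w1.png

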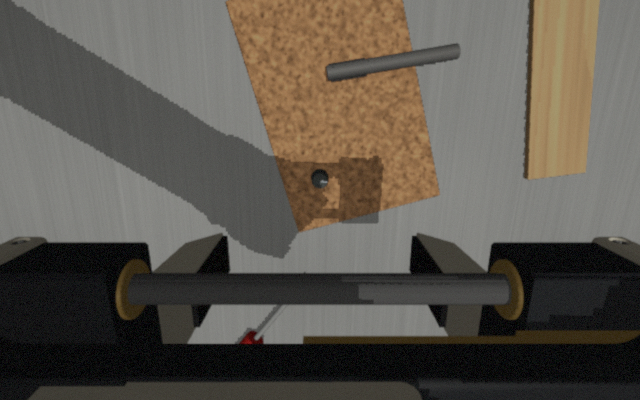

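The wrist view has the stray at (320,179), against a prediction of (320.5,178.2), so the position is confirmed. Now picking it up.

Run:
```python
from h import *
manip.servo_line([.539,-.28,.007],vel=.15)
effector.close(20); print("gap",manip.current_finger_gap(),manip.current_gripper_force(),manip.current_force())
manip.servo_line([.539,-.28,.20],vel=.2)
p=[.52396,.19188,-1.5562]
t=toteT(p,[.062,0,0]); manip.move_pose([t[0],t[1],.20],down(.0146).as_quat())
c=viewer.get_calibration("wrist"); im=viewer.get_image("wrist")
cv2.imwrite("pics/w2.png",im[:,:,::-1])
P=np.array([[-.12,.08,.05],[-.12,-.08,.05],[.12,-.08,.05],[.0,.085,.109],[0,-.085,.109],[.12,.08,.03]])
print("gap",manip.current_finger_gap(),w2px("wrist",toteT(p,P),c).round(), t,manip.current_tool_pos(),manip.current_clock())
```

```text
gap 0.01812873962226022 20.000159740447998 [ 0.1730681  -0.05055595  0.00281521]
gap 0.01815090466161218 [[423. -46.]
 [218. -46.]
 [238. 240.]
 [441. 115.]
 [201. 115.]
 [398. 232.]] [0.52486494 0.1298866  0.        ] [0.52547505 0.12802277 0.20001661] 8.65
```

View pics/w2.png

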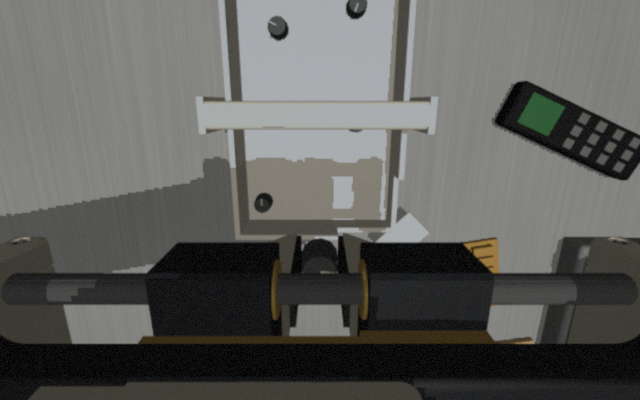

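The knob is held (gap 18 mm). The bar ends at (198,115) and (437,115) lie within 4 px of prediction, so I'll shift the tote estimate by -1.5 mm in x. Placing it, then looking.

Run:
```python
from h import *
p=[.5225,.19188,-1.5562]
t=toteT(p,[.062,0,0])
manip.servo_line([t[0],t[1],.06],vel=.15); manip.servo_line([t[0],t[1],.010],vel=.06)
manip.sleep(.2); print(manip.current_force(),manip.current_tool_pos())
effector.open_jaws(); manip.sleep(.3); print(manip.current_force())
manip.servo_line([t[0],t[1],.20],vel=.15)
t=toteT(p,[0,0,0])
manip.move_pose([t[0],t[1],.20],down(p[2]).as_quat()); manip.sleep(.2)
c=viewer.get_calibration("wrist"); im=viewer.get_image("wrist")
top=viewer.get_image("top")
a=cv2.resize(im,None,fx=.9,fy=.9); b=cv2.resize(top[170:270,190:330],(576,411),interpolation=cv2.INTER_CUBIC)
cv2.imwrite("pics/w3.png",np.vstack([cv2.resize(a,(576,180*2))[:185],b])[:,:,::-1])
print(w2px("wrist",toteT(p,[[0,.085,.109],[0,-.085,.109],[.12,.08,.03]]),c)*.9,manip.current_tool_pos(),manip.current_clock())
```

```text
[-0.12131109  0.82443853  0.34380842] [0.52372769 0.13003381 0.010417  ]
[ 0.02531316  0.40531709 -0.29484243]
[[286.31288908  73.36228979]
 [286.29455386 268.316452  ]
 [404.21042433  82.88691265]] [0.52255943 0.19169393 0.20003133] 15.5667
```

View pics/w3.png

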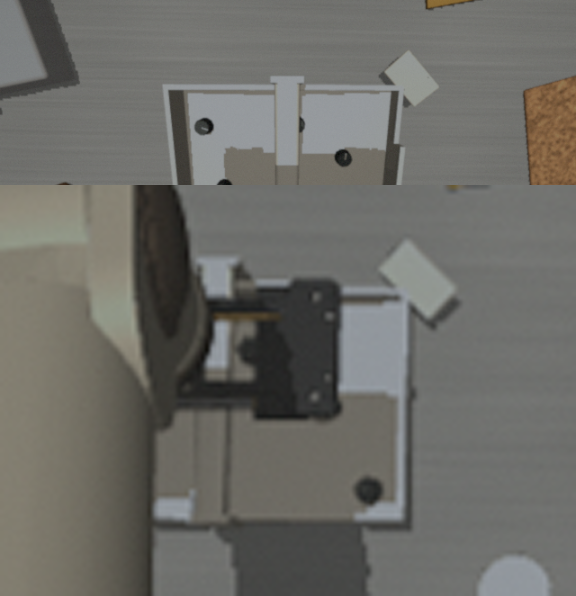

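The stray stands inside the tote at about (343,157), and the bar column (287) matches the prediction. Grasping the bar, then a slow test lift.

Run:
```python
from h import *
p=[.5225,.19188,-1.5562]
manip.servo_line([p[0],p[1],.0812],vel=.12); manip.sleep(.2); f0=manip.current_force()
effector.close(60); print("gap",manip.current_finger_gap(),manip.current_gripper_force(),f0)
manip.sleep(.2)
manip.servo_line([p[0],p[1],.15],vel=.06); manip.sleep(.3)
print(manip.current_force()-f0,manip.current_wrist_torque(),manip.current_tool_pos())
manip.servo_line([p[0],p[1],.246],vel=.1); manip.sleep(.4)
print(manip.current_force()-f0,manip.current_finger_gap(),manip.current_clock())
ax=toteT([0,0,p[2]],[-1,1,0])/2**.5; g=np.array([p[0],p[1],.265])
o0=down(p[2])
def pose(a): o=R.from_rotvec(ax*np.radians(a))*o0; return g+o.apply([0,0,manip.grip_depth]),o.as_quat()
print(all(manip.solve_ik(*pose(a)) is not None for a in range(5,41,5)))
for a in (5,10,15,20,25,30,32):
    pos,o=pose(a); manip.servo_line(pos,o,vel=.005)
manip.sleep(1); print(manip.current_force()-f0,manip.current_wrist_torque(),manip.current_finger_gap(),manip.current_tool_pos(),pose(32)[0],manip.current_clock())
cv2.imwrite("pics/s4.png",np.vstack([cv2.resize(viewer.get_image("scene")[100:240,300:450],(600,560),interpolation=cv2.INTER_CUBIC)])[:,:,::-1])
cv2.imwrite("pics/w4.png",viewer.get_image("wrist")[:,:,::-1]);cv2.imwrite("pics/t4.png",viewer.get_image("top")[:,:,::-1])
```

```text
gap 0.01944226021028021 59.99841392040253 [ 0.55683552  0.63128397 -0.13283966]
[-0.22952118 -0.79322916 -4.87587461] [-0.0167455   0.145851   -0.03611722] [0.52241475 0.19180451 0.14979119]
[-0.62328374  0.15050653 -3.81926919] 0.01961145691916251 21.3333
True
[-0.37307756 -0.8581402  -3.20088556] [-0.81179695 -0.7007602   0.04576498] 0.019725085674869663 [0.51531877 0.19884767 0.2490265 ] [0.51535339 0.19882097 0.2490567 ] 25.475
```

View pics/s4.png

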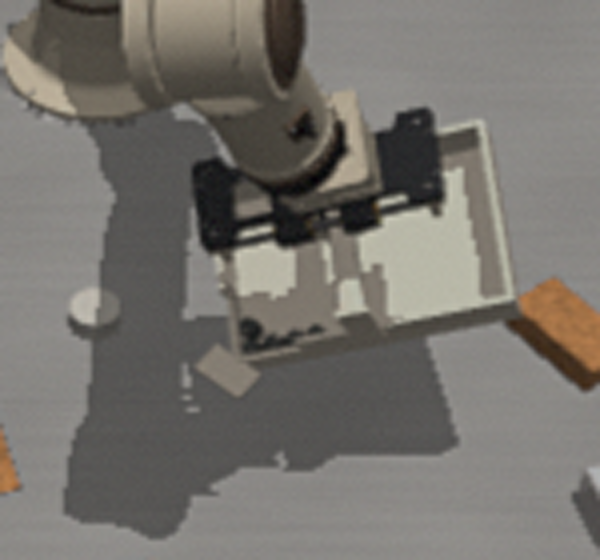

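View pics/w4.png

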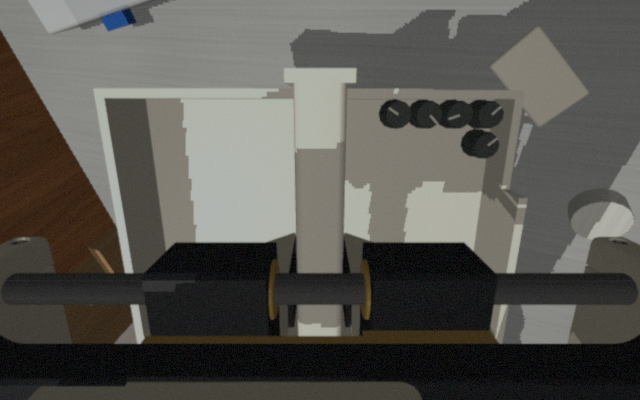

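The knobs sit in the corner: four in a row at (396–487,113) and one at (480,143), with the farthest about 68 mm from the corner. Before handing in, I'll check whether the tote slipped in the grip by comparing the observed corner points with a rigid projection.

Run:
```python
from h import *
from scipy.optimize import least_squares
c=viewer.get_calibration("wrist"); pos=manip.current_tool_pos(); o=R.from_quat(manip.current_tcp_rot()); dn=down(0)
def proj(v,P):
    Rt=o*dn.inv()*R.from_euler('x',v[0]); g=pos-o.apply([0,0,manip.grip_depth])
    return w2px("wrist",g+Rt.apply(np.array(P)-[0,v[1],.1+v[2]]),c),Rt,g
P=np.array([[0,.085,.109],[-.12,.08,.05],[.12,.08,.03],[.06,.08,.05]])[:2]
uv=np.array([[320,68],[97,90]])
print(proj([0,0,0],P)[0])
r=least_squares(lambda v:np.r_[(proj(v,P)[0]-uv).ravel(),v[1:]*500,v[0]*5],[0,0,0]); print(r.x,r.fun.round(1))
for v in ([0,0,0],r.x):
    _,Rt,g=proj(v,P); M=Rt.as_matrix()
    print("lean",np.degrees(np.arccos(M[2,2])),"x,y angles",np.arccos(M[2,0]),np.arccos(M[2,1]),"corner",g+Rt.apply(np.array([.12,.08,-.1])))
im=viewer.get_image("wrist"); a=cv2.imread("pics/w4.png")[:,:,::-1]
print("diff since",np.abs(im.astype(int)-a)[60:230].max(),manip.current_joint_velocities().max(),manip.current_clock())
```

```text
[[316.83396227  63.71891516]
 [ 89.46606352  85.47067017]]
[-0.02738019  0.00094866  0.0030154 ] [-3.1 -0.4 -0.5  0.6  0.5  1.5 -0.1]
lean 31.999442372537132 x,y angles 1.9548410065296231 1.954905919064517 corner [0.55081619 0.12491675 0.10523161]
lean 33.12541545512774 x,y angles 1.9548410065296231 1.9799252133071188 corner [0.54744385 0.12546412 0.10444317]
diff since 56 0.0009167703096867729 25.675
```

Slip is under 2 degrees, the lean is about 32–33 degrees and the corner is 104 mm up. One stillness check, then hand in.

Run:
```python
from h import *
a=cv2.imread("pics/w4.png")[:,:,::-1].astype(float); A=cv2.GaussianBlur(a,(0,0),2)
manip.sleep(1); b=viewer.get_image("wrist").astype(float); d=np.abs(cv2.GaussianBlur(b,(0,0),2)-A).max(2)[60:230]
print(d.max(),d.mean(),manip.current_finger_gap(),manip.current_gripper_force())
if d.max()<8: print(manip.hand_in())
```

```text
15.695275297281881 0.4220518454477962 0.01946926607007273 59.996729493141174
```

Run:
```python
from h import *
G=lambda: cv2.GaussianBlur(viewer.get_image("wrist").astype(float),(0,0),2)
A=cv2.GaussianBlur(cv2.imread("pics/w4.png")[:,:,::-1].astype(float),(0,0),2)
x=G(); manip.sleep(1); y=G()
for n,d in (("old",np.abs(y-A)),("1s",np.abs(y-x))):
    d=d.max(2)[60:230]; print(n,d.max(),np.unravel_index(d.argmax(),d.shape),(d>6).sum(), d[40:110,370:510].max())
v=np.uint8(y); cv2.imwrite("pics/c5.png",cv2.resize(viewer.get_image("wrist")[60:230,340:600,::-1],None,fx=3,fy=3))
```

```text
old 16.07335268513424 (np.int64(142), np.int64(192)) 83 2.433965565103499
1s 3.5401866545052734 (np.int64(40), np.int64(0)) 0 2.5100476776312632
```

View pics/c5.png

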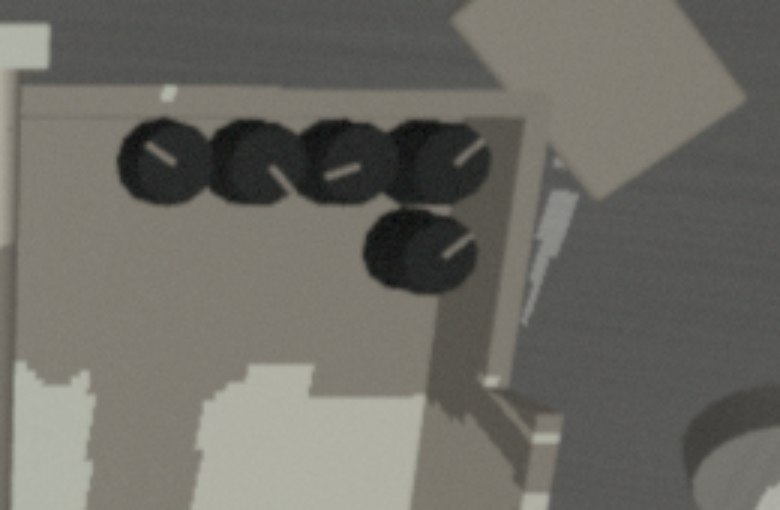

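The picture shows all five knobs touching in the corner, with nothing moving over 1 s; the earlier difference was only a shadow edge. Handing in.

```bash
python3 -c "
from bench import manip
print(manip.current_clock(), manip.hand_in())"
```

```text
the job is handed in; nothing more can be done
27.875 None
```

I put the stray knob in the tote and handed in at 27.9 s, holding the tote still at about 32–33° of tilt, its lowest corner about 104 mm up and all five knobs together in the pick-out corner; the hand-in returned no verdict.

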